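# Strip the card cage for spares

### The arm

A 6-joint arm with a two-finger parallel gripper is mounted at the origin on the work surface. World frame = base frame: x ahead of the robot, y to its left, z up, the work surface at z = 0. Lengths are in m, angles in rad, forces in N, time in s.
With the tool pointing down it reaches from about 0.35 to 0.775 m from the base axis. Payload 7.3 kg.
Tool frame: the origin (TCP) lies at the very end of the fingers, on their centre line; the grasp point (between the pads) lies 19 mm behind it; z points along the fingers, y is the line along which they close (so a half turn about z gives the same grasp; the last joint's range is limited). The gripper opens to 92 mm and grips with 3 to 60 N. Pads are 19 mm wide; open, the fingers measure 130 mm over their backs; the gripper's body (75 mm by 190 mm) begins 47 mm behind the grasp point.
Start: joints at [1.096, 0.342, 1.524, -0, 1.275, -0.146], TCP at [0.17, 0.497, 0.227] pointing down, gripper open.
Joint ranges: [-2.53, 2.53], [-0.77, 2.02], [0.04, 2.7], [-1, 4.14], [0.28, 2.66], [-3.11, 3.11]. Speed limits (rad/s): [2.57, 2.57, 3.14, 3.14, 3.14, 3.14].

### API

Orientations are given as [roll, pitch, yaw] about the fixed x, y, z axes, in that order (R = Rz(yaw) Ry(pitch) Rx(roll)).
In Python, from cell import telemetry, eyes, job gives the robot as it stands.
- The arm moves only by the tool apply_moves, never from a script. Its arguments are lists of equal length, an entry for each row: "delta_pos": the shift along the world's x, y, z each as a share of 0.4 m, from -1 to 1, a list of three; "dr": the turn, a rotation vector about the world's x, y, z each as a share of 0.5 rad, from -1 to 1, a list of three; "jaw": the opening, from 0 (shut) to 1 (fully open). A call has 1 to 8 rows; each row is the pose to reach, as a shift and turn from the pose commanded when the call began; what a row does not reach only later rows make up. A row lasts 1/12 s, in which the tool goes at most 41.7 mm and 7.16 degrees, less where a joint would pass 70% of its speed; a pose out of reach is approached as far as the arm can. A call with a number of a shift or a turn outside -1 to 1 is refused whole. A call with a gripper value outside its range is refused whole. The fingers move at their own pace and stop on an object; "force" is the grip in N (left out, the last holds). Time passes only in rows, so rows that repeat a pose let the fingers close. It gives the time, the measured TCP pose, the force, the opening and the grip force at its end, in the units of the state.
- telemetry.observe(): the state, without advancing time (a new reading comes with each control period).
- eyes.read_camera(name): name is "side" or "top" or "wrist"; returns the picture (384x512x3 uint8, red, green, blue); there is no depth.
- eyes.camera_model(name): a dict with "vertical_fov" (degrees; the focal length in pixels is half the picture's height over the tangent of half this angle, whatever the lens; pixels are square), "cx", "cy" (the principal point, pixels), "rvec" (rotation vector, rad) and "tvec" (3), from world to camera coordinates, as OpenCV has them; the wrist camera has in their place "hand_eye" (4x4, takes a point from camera to tool coordinates, whose origin is the TCP and whose axes are the flange's). Camera axes: x right, y down, z forward; pixel columns grow to the right and rows downward; lengths in m; the calibration is good to about 2 mm. The wrist camera is an equidistant fisheye: a pixel r from the principal point sees the ray r / f radians off the axis. A picture is of the moment at which its call begins: read the wrist's pose just before it. camera_model takes no time and is no camera call.
- job.hand_in(): hands the job in; it is judged then, once.
The state is a dict: "time": time; "qpos": joint angles; "qvel": joint speeds; "joint_efforts": joint torques, N m; "tool_pos": TCP position; "tool_rot": TCP orientation; "contact_force": force on the tool from outside, world axes, zero at the start; "torque": the same for the moment, N m; "opening": finger opening in m; "grip_force": force on a finger pad.
Only numpy, scipy, OpenCV 4.12 (cv2) and the standard library are available. Lean on these libraries where they do the work, as an engineer would, in place of code of your own. Each camera call takes 0.05 s, during which the arm holds its last target. There are 200 camera calls.

### The job

Strip this dead instrument for spares: before pulling any board, throw the bench isolator lever fully over to off and leave it there, then slide every circuit board up out of the card cage and leave it hanging by its round eye on one of the stand's pegs. Also put every loose control knob in the round tin and every finned heat sink in the rectangular tray. Leave the solder reel and the jar where they are.

Things in the scene. Friction and masses are not known exactly. Their poses are not given: they have to be found in the camera images.
- cage: Open card cage, fixed: 170 mm long (own x), 112 wide (y), 68 high; origin at the centre of its underside. Floor 8 mm thick; black guides on both sides rise to 68 mm and leave three upright slots, 7 mm wide, at x = -50, 0 and +50 mm, each lying across the cage (along y). A board stands loosely in a slot, 1.5 mm play each way.
- board0: Green circuit board, about 110 g, 90 mm wide (own y), 104 tall (z), 4 thick (x); origin mid bottom edge. White bar along the top edge, 10 thick, 60 wide, 22 tall (z 82 to 104), centred: grip it there. Round 24 mm eye through it along x at z 60. Starts upright in a slot, bottom 8 mm above the bench, lower 60 mm between the guides, its x along the cage's x. May be absent.
- board0_eye (a point): Centre of the round eye of board0, 60 mm above its bottom edge and 44 mm below its top edge; axes as the board's.
- board1: Green circuit board, about 110 g, 90 mm wide (own y), 104 tall (z), 4 thick (x); origin mid bottom edge. White bar along the top edge, 10 thick, 60 wide, 22 tall (z 82 to 104), centred: grip it there. Round 24 mm eye through it along x at z 60. Starts upright in a slot, bottom 8 mm above the bench, lower 60 mm between the guides, its x along the cage's x. May be absent.
- board1_eye (a point): Centre of the round eye of board1, 60 mm above its bottom edge and 44 mm below its top edge; axes as the board's.
- board2: Green circuit board, about 110 g, 90 mm wide (own y), 104 tall (z), 4 thick (x); origin mid bottom edge. White bar along the top edge, 10 thick, 60 wide, 22 tall (z 82 to 104), centred: grip it there. Round 24 mm eye through it along x at z 60. Starts upright in a slot, bottom 8 mm above the bench, lower 60 mm between the guides, its x along the cage's x. May be absent.
- board2_eye (a point): Centre of the round eye of board2, 60 mm above its bottom edge and 44 mm below its top edge; axes as the board's.
- stand: Fixed wooden peg stand, 340 mm wide (y), beam top 137 mm up; origin on the bench under the beam's front (-x) face. Three 8 mm steel pegs stick out of the beam to -x at y = -120, 0, +120 mm. Each ends 70 mm in front of the beam in a 12 mm ball, 131 mm above the bench; halfway (x = -40) the axis is 129 mm up: it rises slightly to the tip. Base board 10 mm thick, x -30 to +60.
- isolator_base: Grey switch block of the bench isolator, fixed, 70 x 50 x 25 mm; origin at the centre of its underside. The lever pivots 22 mm above the bench about the block's y axis and swings in its x-z plane.
- isolator (a joint): Isolator lever: a 10 mm rod 90 mm long with a 26 mm black ball. 0 = on, leaning 0.5 rad to the block's -x; 1.0 = fully off, leaning 0.5 rad to +x, against a stop. Light friction (about 1 N at the ball), stays where it is left, no spring.
- isolator_tip (a point): Centre of the lever's ball, 90 mm from the pivot; about 101 mm above the bench at either end of the swing, 112 mm in the middle.
- tin: Fixed round open steel tin for the knobs, 124 mm outer diameter, 45 mm high, wall 3 mm, floor 4 mm; origin at the centre of its underside.
- tray: Fixed rectangular open cardboard tray for the heat sinks, 130 mm (own x) by 120 mm (own y), 45 mm high, wall and floor 4 mm; origin at the centre of its underside.
- knob0: Black round control knob, 28 mm in diameter at the skirt and 24 mm at the top, 18 mm high, 25 g nominal; origin at the centre of its underside, z up; lies on the bench. May be absent.
- knob1: Black round control knob, 28 mm in diameter at the skirt and 24 mm at the top, 18 mm high, 25 g nominal; origin at the centre of its underside, z up; lies on the bench. May be absent.
- knob2: Black round control knob, 28 mm in diameter at the skirt and 24 mm at the top, 18 mm high, 25 g nominal; origin at the centre of its underside, z up; lies on the bench. May be absent.
- sink0: Bare aluminium finned heat sink, solid block envelope 40 (own x) x 30 (own y) x 22 mm high, fins up, 45 g nominal; origin at the centre of its underside; lies on the bench. May be absent.
- sink1: Bare aluminium finned heat sink, solid block envelope 40 (own x) x 30 (own y) x 22 mm high, fins up, 45 g nominal; origin at the centre of its underside; lies on the bench. May be absent.
- sink2: Bare aluminium finned heat sink, solid block envelope 40 (own x) x 30 (own y) x 22 mm high, fins up, 45 g nominal; origin at the centre of its underside; lies on the bench. May be absent.
- reel: Grey solder reel standing on end, 56 mm in diameter, 39 high, bystander; origin at the centre of its underside.
- jar: Small closed jar, 54 mm in diameter, 70 high, bystander; origin at the centre of its underside.

How it is judged:
By the outcome, as a careful person would: the job done as asked, in the order asked, and still so for the second after the job is handed in, with the robot touching nothing.
Of board0, board1, board2 only 2 to 3 are there at a start; the rules pass over those that are not, and their reading is None.
Of knob0, knob1, knob2, sink0, sink1, sink2 only 4 to 6 are there at a start; the rules pass over those that are not, and their reading is None.
At some moment in a run one of knob0, knob1, knob2, sink0, sink1, sink2 may be knocked a few centimetres aside while the robot is not near it.
It also fails if it takes over 210 s, if anything falls off the work surface, if the arm or the gripper's body presses on something with over 40 N, if the wrist force passes 120 N, or if a joint passes its speed limit or range.

## Working session

There is one attempt and no reset: what is moved stays moved. The work goes in short steps, Python scripts to look and compute and a tool call to move; the robot and the scene stay as the last step left them, time stands still between calls to the robot, and variables do not carry over. Pictures are saved under pics/ and viewed, at most 14 in all, crops included, and the job is handed in when it is done.

Besides the shell and the picture viewer there is one more tool, called after "Call:" by a JSON object that holds its "api" and its "payload". apply_moves: Moves the arm, as the interface text tells. Its arguments: {"type":"object","properties":{"delta_pos":{"type":"array"},"dr":{"type":"array"},"jaw":{"type":"array"},"force":{"type":"number"}},"required":["delta_pos","dr","jaw"]}

```bash
ls; mkdir -p pics; python3 - <<'E'
from cell import telemetry, eyes
import cv2
for n in ("top","side"):
    im=eyes.read_camera(n); cv2.imwrite(f"pics/{n}0.png",im[:,:,::-1]); m=eyes.camera_model(n); print(n,m)
print(eyes.camera_model("wrist")); print(telemetry.observe())
E
```

```text
pics
top {'vertical_fov': 51.57779915859578, 'cx': 247.3948067708409, 'cy': 193.74588716861538, 'rvec': array([ 2.22147193, -2.17751571,  0.02316997]), 'tvec': array([-0.03103255,  0.53130666,  0.98183545])}
side {'vertical_fov': 47.322933625451974, 'cx': 259.4214477110941, 'cy': 193.543685951661, 'rvec': array([ 2.14657988, -0.97750192,  0.40504859]), 'tvec': array([-0.37711258,  0.32298758,  0.85176412])}
{'vertical_fov': 65.70646984690485, 'cx': 255.37140258419498, 'cy': 194.29756410134985, 'hand_eye': array([[-3.62191559e-04, -9.67872712e-01, -2.51440416e-01,
         6.79579536e-02],
       [ 9.99999895e-01, -2.79722857e-04, -3.63725939e-04,
        -8.48314229e-04],
       [ 2.81706780e-04, -2.51440521e-01,  9.67872711e-01,
        -1.58477202e-01],
       [ 0.00000000e+00,  0.00000000e+00,  0.00000000e+00,
         1.00000000e+00]])}
{'time': 0.1, 'qpos': array([ 1.09600197e+00,  3.42632547e-01,  1.52489447e+00, -5.52830132e-06,
        1.27538364e+00, -1.46008144e-01]), 'qvel': array([-0.00108976, -0.00165394, -0.00130135,  0.00123197, -0.00102893,
        0.00027881]), 'joint_efforts': array([ 1.96139110e-03, -4.31996369e+01, -2.44693959e+01,  7.19117350e-02,
        5.26217488e-02, -1.18947896e-04]), 'tool_pos': array([0.16934434, 0.49657262, 0.22613453]), 'tool_rot': array([-3.14028791e+00, -1.86525139e-04,  2.81280794e+00]), 'contact_force': array([-0.48661387, -0.39324311,  0.42201392]), 'torque': array([0.0011891 , 0.0070299 , 0.01159803]), 'grip_force': 0.0, 'opening': 0.09163813057165227}
```

View pics/top0.png

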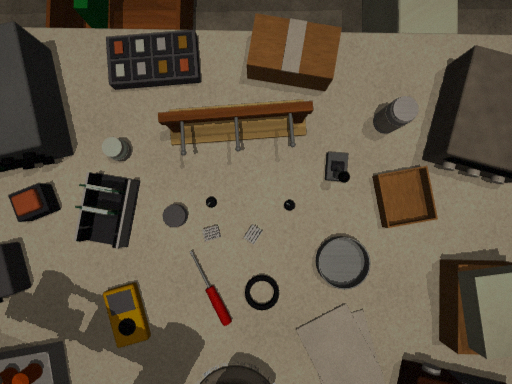

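View pics/side0.png

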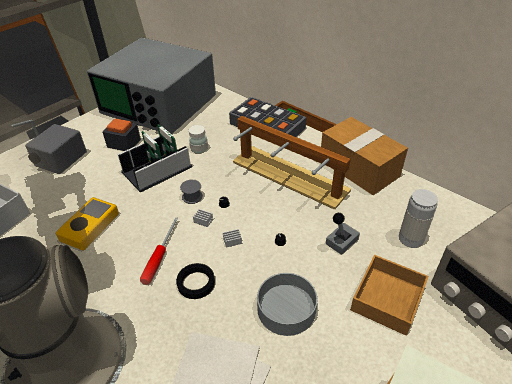

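The top view shows two boards (white bars) in the cage at about (97,188) and (94,210). The isolator is at (337,165) with its ball at (344,177), knobs are at (211,202) and (289,205), and sinks at (212,232) and (253,233). The reel is at (175,215), jar (116,148), tin (342,261), tray (405,196) and stand (238,120). The side view agrees.

```bash
cat > h.py <<'E'
import numpy as np, cv2
from cell import telemetry, eyes
from scipy.spatial.transform import Rotation as Ro
def foc(m): return 192/np.tan(np.radians(m['vertical_fov']/2))
def ray(n,uv,pose=None):
    m=eyes.camera_model(n); f=foc(m); d=(np.array(uv,float)-[m['cx'],m['cy']])/f
    if n=='wrist':
        r=np.linalg.norm(d); v=np.r_[d/max(r,1e-9)*np.sin(r),np.cos(r)]
        R=Ro.from_euler('xyz',pose['tool_rot']).as_matrix(); H=m['hand_eye']
        o=R@H[:3,3]+pose['tool_pos']; return o,R@H[:3,:3]@v
    R=cv2.Rodrigues(m['rvec'])[0]; v=R.T@np.r_[d,1]; return -R.T@m['tvec'],v
def onz(n,uv,z,pose=None):
    o,v=ray(n,uv,pose); return o+v*(z-o[2])/v[2]
def tri(a,b):
    (o1,v1),(o2,v2)=a,b
    s=np.linalg.lstsq(np.c_[v1,-v2],o2-o1,rcond=None)[0]
    p,q=o1+v1*s[0],o2+v2*s[1]; return (p+q)/2,np.linalg.norm(p-q)
def proj(n,P):
    m=eyes.camera_model(n); c=cv2.Rodrigues(m['rvec'])[0]@np.array(P)+m['tvec']; return c[:2]/c[2]*foc(m)+[m['cx'],m['cy']]
E
python3 - <<'E'
from h import *
np.set_printoptions(precision=3,suppress=True)
print('cam',ray('top',(0,0))[0],ray('side',(0,0))[0])
for n,uv,z in [('knobA',(211,202),.018),('knobB',(289,205),.018),('sinkA',(212,232),.022),('sinkB',(253,233),.022),('tin',(342,261),.045),('tray',(405,196),.045),('reel',(175,215),.039),('jar',(116,148),.07),('ball',(344,177),.101),('block',(337,163),.025)]:
    print(n,onz('top',uv,z))
print(proj('top',[.17,.497,.25]))
for n,(c,d) in {'top':(slice(60,260),slice(60,360)),'side':(slice(90,270),slice(100,380))}.items():
    im=cv2.imread(f'pics/{n}0.png')
    cv2.imwrite(f'pics/{n}0b.png',cv2.resize(im[c,d],None,fx=2.6,fy=2.6,interpolation=cv2.INTER_CUBIC))
E
```

```text
cam [ 0.5   -0.032  0.998] [-0.044 -0.557  0.812]
knobA [0.509 0.069 0.018]
knobB [ 0.506 -0.124  0.018]
sinkA [0.436 0.064 0.022]
sinkB [ 0.435 -0.036  0.022]
tin [ 0.375 -0.249  0.045]
tray [ 0.533 -0.397  0.045]
reel [0.476 0.153 0.039]
jar [0.631 0.29  0.07 ]
ball [ 0.571 -0.239  0.101]
block [ 0.611 -0.239  0.025]
[-34.486 377.398]
```

View pics/top0b.png

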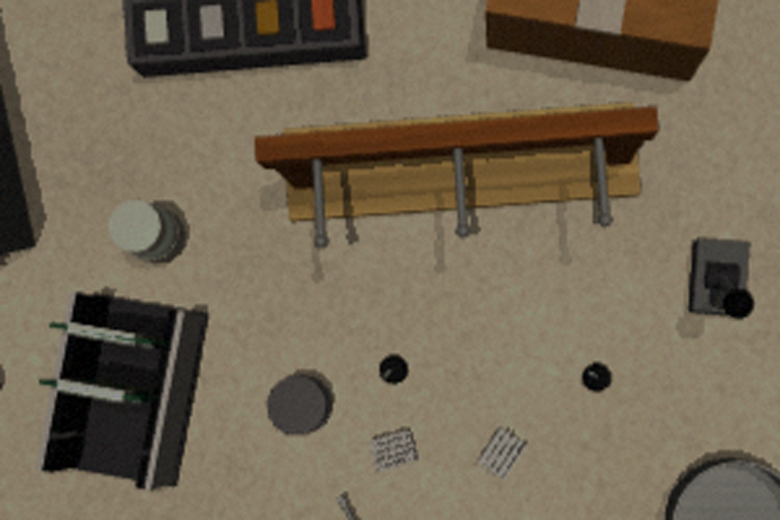

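View pics/side0b.png

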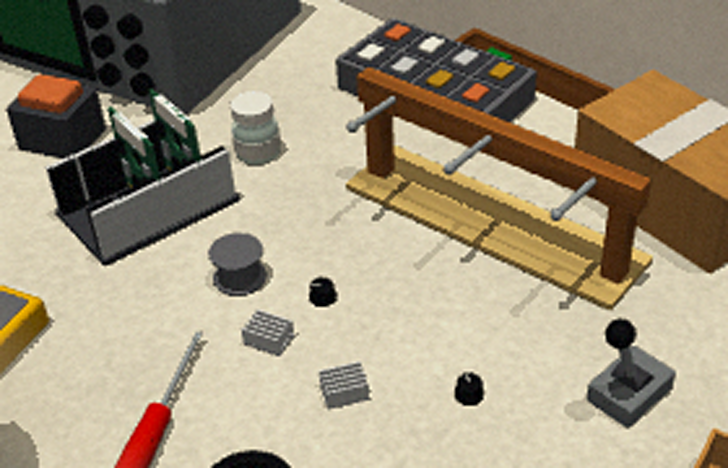

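The crops confirm two boards, with bars at crop (100,334) and (91,390), and pegs ending at crop (320,241), (463,231) and (605,219). The lever leans towards the robot. I'll measure these now.

```bash
cat >> h.py <<'E'
def blobs(im,mask,amin):
    n,l,s,c=cv2.connectedComponentsWithStats(mask.astype(np.uint8))
    out=[]
    for i in range(1,n):
        if s[i,4]>=amin:
            ys,xs=np.where(l==i); p=np.c_[xs,ys].astype(float); u,sv,vt=np.linalg.svd(p-p.mean(0),full_matrices=False)
            t=(p-p.mean(0))@vt[0]; out.append((p.mean(0),s[i,4],p.mean(0)+vt[0]*t.min(),p.mean(0)+vt[0]*t.max()))
    return out
E
python3 - <<'E'
from h import *
np.set_printoptions(precision=3,suppress=True)
T=cv2.imread('pics/top0.png').astype(int);S=cv2.imread('pics/side0.png').astype(int)
def win(im,x0,x1,y0,y1):
    m=np.zeros(im.shape[:2],bool);m[y0:y1,x0:x1]=1;return m
mn,mx=T.min(2),T.max(2)
for c in blobs(T,(mn>120)&win(T,76,116,180,220),15):
    a,b=onz('top',c[2],.112),onz('top',c[3],.112); print('bar',c[0],c[1],onz('top',c[0],.112),a,b,np.linalg.norm(a-b),'yaw of long',np.arctan2(*(b-a)[1::-1]))
for nm,w in {'knobs':(200,300,195,213),'ball':(335,352,168,186)}.items():
    for c in blobs(T,(mx<(45 if nm!='ball' else 25))&win(T,*w),15): print(nm,c[0],c[1],onz('top',c[0],.012 if nm=='knobs' else .101))
# sinks by texture
g=T.mean(2)
sat=mx-mn
m=((sat<18)&win(T,200,270,220,248)).astype(np.uint8); m=cv2.morphologyEx(m,cv2.MORPH_CLOSE,np.ones((5,5)))
for cn in cv2.findContours(m,0,1)[0]:
    if cv2.contourArea(cn)>60:
        r=cv2.minAreaRect(cn); P=[onz('top',q,.022) for q in cv2.boxPoints(r)]; e=[P[1]-P[0],P[2]-P[1]]
        print('sink',r,np.mean(P,0),[(np.linalg.norm(k),np.arctan2(k[1],k[0])) for k in e])
sf=lambda p:(p[0]/2.6+60,p[1]/2.6+60); sg=lambda p:(p[0]/2.6+100,p[1]/2.6+90)
for t,s in [((320,241),(353,127)),((463,231),(450,168)),((605,219),(557,213))]:
    print('peg',onz('top',sf(t),.131),tri(ray('top',sf(t)),ray('side',sg(s))))
print('ball tri',tri(ray('top',sf((737,303))),ray('side',sg((621,334)))))
print('base front ', onz('top',sf((290,219)),.010),onz('top',sf((640,193)),.01))
print('block',[onz('top',sf(p),.025) for p in [(698,238),(750,241),(690,308)]])
E
```

```text
bar [ 91.786 186.821] 28 [0.537 0.328 0.112] [0.539 0.341 0.112] [0.535 0.312 0.112] 0.02934835841320838 yaw of long -1.6939262022699584
bar [ 94.273 210.03 ] 66 [0.485 0.32  0.112] [0.49  0.349 0.112] [0.481 0.294 0.112] 0.05518119351340927 yaw of long -1.7245939664133045
knobs [211.136 201.543] 81 [0.511 0.069 0.012]
knobs [289.134 204.854] 82 [ 0.506 -0.124  0.012]
ball [343.102 176.286] 98 [ 0.573 -0.237  0.101]
sink ((252.53843688964844, 233.69229125976562), (12.203402519226074, 16.086305618286133), 33.690067291259766) [ 0.434 -0.035  0.022] [(np.float64(0.03936757343147478), np.float64(-0.5688044509441672)), (np.float64(0.0298637144299344), np.float64(-2.1375768085968145))]
sink ((211.00001525878906, 232.50003051757812), (12.611852645874023, 16.73495864868164), 75.96376037597656) [0.435 0.067 0.022] [(np.float64(0.04108012606191309), np.float64(-1.3057250632714796)), (np.float64(0.03087271370456622), np.float64(-2.8734634154797227))]
peg [0.615 0.121 0.131] (array([0.616, 0.121, 0.128]), np.float64(0.0007202053392680128))
peg [0.626 0.001 0.131] (array([0.626, 0.001, 0.131]), np.float64(0.00012630675132811332))
peg [ 0.638 -0.119  0.131] (array([ 0.638, -0.118,  0.131]), np.float64(0.0008510313034024521))
ball tri (array([ 0.572, -0.237,  0.104]), np.float64(0.0004873510748690195))
base front  [0.652 0.172 0.01 ] [ 0.683 -0.164  0.01 ]
block [array([ 0.639, -0.217,  0.025]), array([ 0.637, -0.266,  0.025]), array([ 0.573, -0.211,  0.025])]
```

Call:
{"api": "apply_moves", "payload": {"delta_pos": [[0.6,-0.5,0],[0.6,-0.5,0],[0.6,-0.5,0],[0.6,-0.5,0],[0.6,-0.5,0],[0.6,-0.5,0],[0.6,-0.5,0],[0.6,-0.5,0]], "dr": [[0,0,0.66],[0,0,0.66],[0,0,0.66],[0,0,0.66],[0,0,0.66],[0,0,0.66],[0,0,0.66],[0,0,0.66]], "jaw": [0,0,0,0,0,0,0,0], "force": 15}}

```text
time: 0.77
tool_pos: [0.4114, 0.2946, 0.2265]
tool_rot: [-3.141, 0.0, -3.142]
contact_force: [0.1, 0.4, -0.2]
opening: 0.043
grip_force: 0.0
```

Call:
{"api": "apply_moves", "payload": {"delta_pos": [[0.25,-0.75,0],[0.25,-0.75,0],[0.25,-0.75,0],[0.25,-0.75,0],[0.25,-0.75,0],[0.25,-0.75,0],[0.25,-0.75,0],[0.25,-0.75,0]], "dr": [[0,0,0],[0,0,0],[0,0,0],[0,0,0],[0,0,0],[0,0,0],[0,0,0],[0,0,0]], "jaw": [0,0,0,0,0,0,0,0]}}

```text
time: 1.43
tool_pos: [0.5102, -0.0069, 0.2264]
tool_rot: [-3.141, -0.0, 3.14]
contact_force: [-0.1, 1.2, 0.0]
opening: 0.0001
grip_force: 0.0
```

Call:
{"api": "apply_moves", "payload": {"delta_pos": [[0.06,-0.575,0],[0.06,-0.575,0],[0.06,-0.575,0],[0.06,-0.575,0],[0.06,-0.575,0],[0.06,-0.575,0],[0.06,-0.575,0]], "dr": [[0,0,0],[0,0,0],[0,0,0],[0,0,0],[0,0,0],[0,0,0],[0,0,0]], "jaw": [0,0,0,0,0,0,0]}}

```text
time: 2.02
tool_pos: [0.5331, -0.238, 0.2256]
tool_rot: [-3.141, -0.001, 3.138]
contact_force: [-0.8, 0.3, -0.3]
opening: 0.0003
grip_force: 0.0
```

Call:
{"api": "apply_moves", "payload": {"delta_pos": [[0,0,-0.1],[0,0,-0.2],[0,0,-0.3],[0,0,-0.355],[0,0,-0.355],[0,0,-0.355]], "dr": [[0,0,0],[0,0,0],[0,0,0],[0,0,0],[0,0,0],[0,0,0]], "jaw": [0,0,0,0,0,0]}}

```text
time: 2.52
tool_pos: [0.5331, -0.2321, 0.0841]
tool_rot: [3.14, -0.002, -3.14]
contact_force: [-0.1, -1.2, 0.4]
opening: 0.0004
grip_force: 0.0
```

Call:
{"api": "apply_moves", "payload": {"delta_pos": [[0.04,0,0],[0.08,0,0],[0.12,0,0],[0.16,-0.005,0],[0.2,-0.01,0],[0.22,-0.012,0],[0.24,-0.015,0],[0.24,-0.015,0]], "dr": [[0,0,0],[0,0,0],[0,0,0],[0,0,0],[0,0,0],[0,0,0],[0,0,0],[0,0,0]], "jaw": [0,0,0,0,0,0,0,0]}}

```text
time: 3.18
tool_pos: [0.6247, -0.2389, 0.0872]
tool_rot: [3.141, -0.012, -3.14]
contact_force: [-23.1, 1.1, 10.8]
opening: 0.0005
grip_force: 12.1
```

Call:
{"api": "apply_moves", "payload": {"delta_pos": [[-0.03,0,0],[-0.08,0,0],[-0.12,0,0.1],[-0.12,0,0.2],[-0.12,0,0.3],[-0.12,0.2,0.35],[-0.12,0.3,0.35],[-0.12,0.3,0.35]], "dr": [[0,0,0],[0,0,0],[0,0,0],[0,0,0],[0,0,0],[0,0,0],[0,0,0],[0,0,0]], "jaw": [0,0,0,0,0.5,0.5,0.5,0.5]}}

```text
time: 3.85
tool_pos: [0.5823, -0.1179, 0.2295]
tool_rot: [-3.14, 0.007, 3.141]
contact_force: [0.9, -0.7, 0.1]
opening: 0.0223
grip_force: 0.0
```

```bash
python3 - <<'E'
from h import *
for n in("top","side"):
    cv2.imwrite(f"pics/{n}1.png",eyes.read_camera(n)[:,:,::-1])
a=cv2.imread('pics/side1.png')[180:280,280:400]; b=cv2.imread('pics/top1.png')[130:230,280:400]
cv2.imwrite('pics/iso.png',cv2.resize(np.hstack([a,b]),None,fx=3,fy=3,interpolation=cv2.INTER_CUBIC))
E
```

```text
(no output)
```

View pics/iso.png

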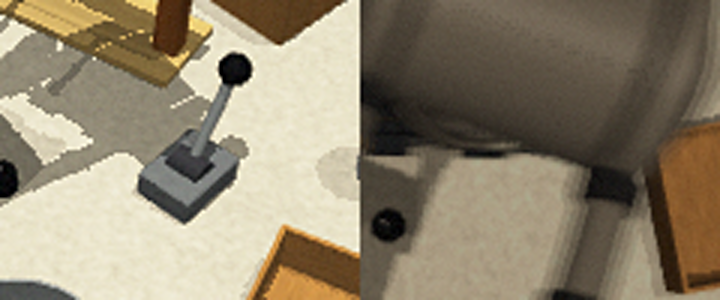

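The side crop shows the ball now leaning away from the robot, at side pixel (358,203). I'll check that against the off position at its known height.

```bash
python3 - <<'E'
from h import *
print(onz('side',(358.3,203),.101)-[.572,-.237,.101],onz('side',(358.3,203),.101))
E
```

```text
[ 7.19544731e-02 -4.69796092e-03 -2.77555756e-17] [ 0.64395447 -0.24169796  0.101     ]
```

Call:
{"api": "apply_moves", "payload": {"delta_pos": [[-0.06,0.54,0],[-0.06,0.54,0],[-0.06,0.54,0],[-0.06,0.54,0],[-0.06,0.54,0],[-0.06,0.54,0]], "dr": [[0,0,-1],[0,0,-1],[0,0,-1],[0,0,-1],[0,0,-1],[0,0,-1]], "jaw": [0.3,0.3,0.3,0.3,0.3,0.3]}}

```text
time: 4.45
tool_pos: [0.5573, 0.1009, 0.2274]
tool_rot: [3.138, 0.003, 2.644]
contact_force: [0.0, 0.8, 0.3]
opening: 0.0275
grip_force: 0.0
```

Call:
{"api": "apply_moves", "payload": {"delta_pos": [[-0.06,0.54,0],[-0.06,0.54,0],[-0.06,0.54,0],[-0.06,0.54,0],[-0.06,0.54,0],[-0.06,0.54,0]], "dr": [[0,0,-1],[0,0,-1],[0,0,-1],[0,0,-1],[0,0,-1],[0,0,-1]], "jaw": [0.3,0.3,0.3,0.3,0.3,0.3]}}

```text
time: 4.95
tool_pos: [0.5331, 0.3171, 0.2273]
tool_rot: [3.137, -0.001, 2.143]
contact_force: [-0.4, -0.3, -0.1]
opening: 0.0277
grip_force: 0.0
```

Call:
{"api": "apply_moves", "payload": {"delta_pos": [[0,0,0],[0,0,0],[0,0,0],[0,0,0],[0,0,0]], "dr": [[0,0,-1],[0,0,-1],[0,0,-1],[0,0,-1],[0,0,-1]], "jaw": [0.3,0.3,0.3,0.3,0.3]}}

```text
time: 5.37
tool_pos: [0.5343, 0.313, 0.2271]
tool_rot: [3.138, -0.001, 1.638]
contact_force: [0.2, 0.2, -0.3]
opening: 0.0277
grip_force: 0.0
```

Call:
{"api": "apply_moves", "payload": {"delta_pos": [[0,0,0],[0,0,0],[0,0,0],[0,0,0]], "dr": [[0,0,-0.44],[0,0,-0.44],[0,0,-0.44],[0,0,-0.44]], "jaw": [0.3,0.3,0.3,0.3]}}

```text
time: 5.7
tool_pos: [0.534, 0.3128, 0.226]
tool_rot: [3.14, -0.001, 1.428]
contact_force: [0.4, -0.3, -0.8]
opening: 0.0276
grip_force: 0.0
```

```bash
python3 - <<'E'
from h import *
np.set_printoptions(precision=4,suppress=True)
p=telemetry.observe(); print(p['tool_pos'],p['tool_rot'],p['qpos'])
for n in("top","side","wrist"):
    cv2.imwrite(f"pics/{n}2.png",eyes.read_camera(n)[:,:,::-1])
import json; json.dump({k:list(p[k]) for k in('tool_pos','tool_rot')},open('pose2.json','w'))
T=cv2.imread('pics/top2.png').astype(int);S=cv2.imread('pics/side2.png').astype(int)
m=np.zeros(T.shape[:2],bool); m[130:185,325:352]=1
for c in blobs(T,(T.max(2)<30)&m,20): print('top',c[0],c[1],onz('top',c[0],.101))
m=np.zeros(T.shape[:2],bool); m[190:220,345:372]=1
for c in blobs(S,(S.max(2)<40)&m,20): print('side',c[0],c[1],onz('side',c[0],.101))
a=cv2.imread('pics/top2.png')[120:200,310:370]; w=cv2.imread('pics/wrist2.png')
cv2.imwrite('pics/v2.png',np.hstack([cv2.resize(a,(288,384),interpolation=cv2.INTER_CUBIC),w]))
E
```

```text
[0.534  0.3128 0.226 ] [ 3.1399 -0.0009  1.4281] [ 0.4062  0.5166  1.2487 -0.0002  1.3743  0.5489]
top [345.3478 143.6413] 92 [ 0.6466 -0.2408  0.101 ]
top [336.2917 169.2917] 24 [ 0.5881 -0.2211  0.101 ]
side [357.75   202.7045] 88 [ 0.644  -0.2402  0.101 ]
```

View pics/v2.png

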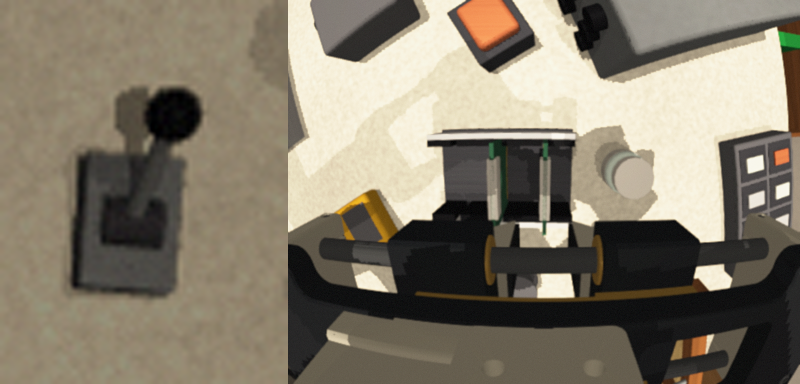

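The top crop shows the lever leaning away from the robot, ball at (345.3,143.6), top face of the block spanning about px (327.7–348.1, 151.7–180). The wrist view shows both boards between the open fingers and their guide rails. I'll check the lever angle against the block.

```bash
python3 - <<'E'
from h import *
c=onz('top',(337.9,165.8),.025); print(c)
for n in('top','side'):
  uv={'top':(345.35,143.64),'side':(357.75,202.7)}[n]
  print(n,[(z,onz(n,uv,z)[:2]-c[:2]) for z in(.101,.106)])
print(tri(ray('top',(345.35,143.64)),ray('side',(357.75,202.7))))
T=cv2.imread('pics/top2.png').astype(int); print(T[140:190:1,337].sum(1)//3)
S=cv2.imread('pics/side2.png').astype(int)
for n in('side0','side2'):
  S=cv2.imread(f'pics/{n}.png').astype(int); m=np.zeros(S.shape[:2],bool); m[190:240,325:372]=1
  for k in blobs(S,(S.max(2)<40)&m,20): print(n,k[0],k[1],onz('side',k[0],.101))
E
```

```text
[ 0.60416597 -0.24091869  0.025     ]
top [(0.101, array([0.04244877, 0.00016067])), (0.106, array([0.04163134, 0.0013249 ]))]
side [(0.101, array([0.039816  , 0.00071571])), (0.106, array([ 0.03498145, -0.00151438]))]
(array([ 0.64614854, -0.24024674,  0.09969369]), np.float64(0.0020427504401187378))
[ 74  73  74  70  73  74  73  73  74  74  77  74  47  34  31  38  38  38
  40  35  31  36  45  45  48  38  35  31  32  26  19  47  70  75  74  66
  72  72  75  67  39  74 124 134 132 136 133 132 137 130]
side0 [338.08163265 218.13265306] 98 [ 0.57334003 -0.23348537  0.101     ]
side0 [342.66666667 236.30769231] 39 [ 0.53479756 -0.27115655  0.101     ]
side2 [357.75       202.70454545] 88 [ 0.64396909 -0.24021106  0.101     ]
```

The lever is fully off: the ball sits +42 mm from the pivot at 0.100 high. Next is board A.

Call:
{"api": "apply_moves", "payload": {"delta_pos": [[0.003,0.003,-0.1],[0.003,0.003,-0.2],[0.003,0.003,-0.27],[0.003,0.003,-0.31],[0.003,0.003,-0.345],[0.003,0.003,-0.345],[0.003,0.003,-0.345],[0.003,0.003,-0.345]], "dr": [[0,0,-0.02],[0,0,-0.02],[0,0,-0.02],[0,0,-0.02],[0,0,-0.02],[0,0,-0.02],[0,0,-0.02],[0,0,-0.02]], "jaw": [0.3,0.3,0.3,0.3,0.3,0.3,0.3,0.3]}}

```text
time: 6.52
tool_pos: [0.5354, 0.3144, 0.0879]
tool_rot: [3.14, -0.001, 1.414]
contact_force: [0.9, -0.4, 0.6]
opening: 0.0274
grip_force: 0.0
```

Call:
{"api": "apply_moves", "payload": {"delta_pos": [[0,0,0],[0,0,0],[0,0,0],[0,0,0],[0,0,0],[0,0,0]], "dr": [[0,0,0],[0,0,0],[0,0,0],[0,0,0],[0,0,0],[0,0,0]], "jaw": [0,0,0,0,0,0], "force": 25}}

```text
time: 7.02
tool_pos: [0.5351, 0.3142, 0.0876]
tool_rot: [3.14, -0.001, 1.413]
contact_force: [-0.4, -0.1, 5.5]
opening: 0.0096
grip_force: 25.0
```

Call:
{"api": "apply_moves", "payload": {"delta_pos": [[0,0,0.04],[0,0,0.08],[0,0,0.13],[0,0,0.18],[0,0,0.23],[0,0,0.27],[0,0,0.27]], "dr": [[0,0,0],[0,0,0],[0,0,0],[0,0,0],[0,0,0],[0,0,0],[0,0,0]], "jaw": [0,0,0,0,0,0,0]}}

```text
time: 7.6
tool_pos: [0.536, 0.3147, 0.198]
tool_rot: [3.137, -0.003, 1.413]
contact_force: [1.0, 0.9, -0.7]
opening: 0.0099
grip_force: 25.0
```

```bash
python3 - <<'E'
from h import *
p=telemetry.observe(); print(p['tool_pos'],p['tool_rot'])
a=eyes.read_camera('side')[:,:,::-1]; b=eyes.read_camera('wrist')[:,:,::-1]
cv2.imwrite('pics/side3.png',a)
cv2.imwrite('pics/v3.png',np.hstack([cv2.resize(a[100:228,100:260],(480,384),interpolation=cv2.INTER_CUBIC),b[100:384,100:420]] if 0 else [cv2.resize(a[100:228,100:260],(480,384),interpolation=cv2.INTER_CUBIC),b[:,100:420]]))
E
```

```text
[0.5360447  0.31472522 0.19803882] [ 3.1366434  -0.00314685  1.41283895]
```

View pics/v3.png

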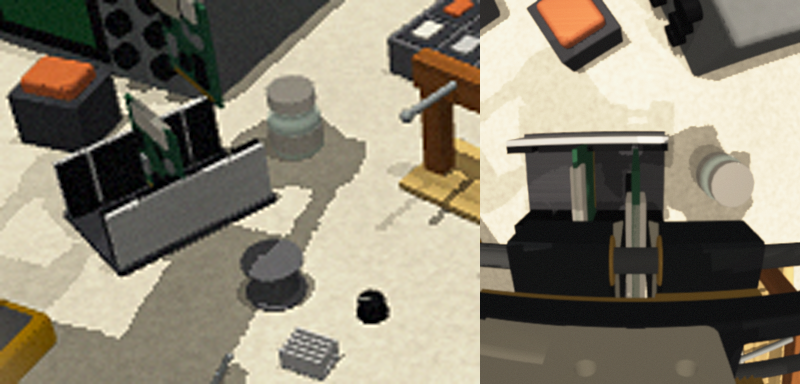

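The side crop shows board A clear of the cage, held straight, and board B still in its slot. Carrying A to a point in front of the +120 peg.

Call:
{"api": "apply_moves", "payload": {"delta_pos": [[0.015,-0.08,0],[0.03,-0.16,0],[0.045,-0.24,0],[0.06,-0.32,0],[0.075,-0.4,0],[0.085,-0.46,0],[0.085,-0.49,0],[0.085,-0.49,0]], "dr": [[0,0,0.07],[0,0,0.15],[0,0,0.23],[0,0,0.31],[0,0,0.39],[0,0,0.47],[0,0,0.504],[0,0,0.504]], "jaw": [0,0,0,0,0,0,0,0]}}

```text
time: 8.37
tool_pos: [0.5681, 0.1151, 0.1926]
tool_rot: [-3.138, 0.001, 1.662]
contact_force: [0.3, 0.0, -1.0]
opening: 0.0097
grip_force: 25.0
```

Call:
{"api": "apply_moves", "payload": {"delta_pos": [[0.02,0,-0.04],[0.04,0,-0.08],[0.05,0,-0.107],[0.05,0,-0.107],[0.05,0,-0.107]], "dr": [[0,0,0],[0,0,0],[0,0,0],[0,0,0],[0,0,0]], "jaw": [0,0,0,0,0]}}

```text
time: 8.78
tool_pos: [0.5878, 0.1186, 0.1506]
tool_rot: [-3.139, -0.0, 1.665]
contact_force: [-0.1, -0.5, -1.0]
opening: 0.0099
grip_force: 25.0
```

```bash
python3 - <<'E'
from h import *
p=telemetry.observe(); print(p['tool_pos'],p['tool_rot'])
a=eyes.read_camera('side')[:,:,::-1]; b=eyes.read_camera('top')[:,:,::-1];
cv2.imwrite('pics/side4.png',a);cv2.imwrite('pics/top4.png',b)
cv2.imwrite('pics/v4.png',cv2.resize(a[90:190,200:320],None,fx=6,fy=6,interpolation=cv2.INTER_CUBIC))
E
```

```text
[0.58782838 0.11863718 0.15059986] [-3.13855006e+00 -1.89918641e-04  1.66523574e+00]
```

View pics/v4.png

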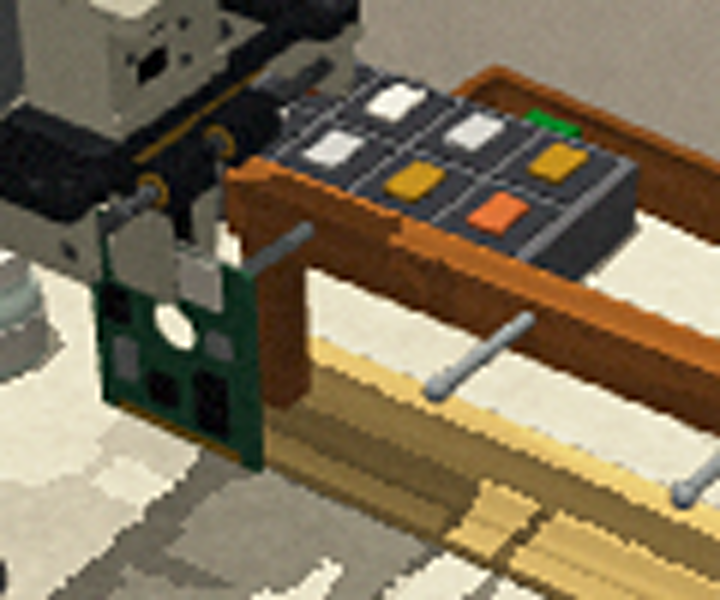

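The eye is clear at crop (175,326), i.e. side px (229.2,144.3), and the peg tip is just behind the board. I'll cast the eye onto the board plane.

```bash
python3 - <<'E'
from h import *
S=cv2.imread('pics/side4.png').astype(int); m=np.zeros(S.shape[:2],bool); m[138:151,223:236]=1
n=np.array([.9956,.0939,0]); t=np.array([-.0939,.9956,0])
def pl(uv,P):
    o,v=ray('side',uv); return o+v*((P-o)@n)/(v@n)
P=np.array([.5878,.1186,.1506])
for c in blobs(S,(S.min(2)>110)&m,10):
    e=pl(c[0],P-n*.002); print('eye',c[0],c[1],e,'lat',(e-P)@t,'z',e[2]-P[2])
for q in[(105,400),(262,468)]:
    e=pl(np.array(q)/6+[200,90],P-n*.002); print(e,(e-P)@t)
tip=np.array([.615,.121,.131])
print('tip pix',proj('side',tip),'lat tip vs tcp',(tip-P)@t)
E
```

```text
eye [228.51612903 143.90322581] 31 [0.58583557 0.11812842 0.13015615] lat -0.00028504816674400097 z -0.020443845859488385
[0.58172573 0.16170407 0.06829135] 0.04348478982684609
[0.59021773 0.0716653  0.07116855] -0.04695521479075338
tip pix [235.459475   138.14695736] lat tip vs tcp -0.00016464000000000078
```

Call:
{"api": "apply_moves", "payload": {"delta_pos": [[0.025,0.002,0.002],[0.05,0.005,0.002],[0.075,0.007,0.002],[0.1,0.009,0.001],[0.125,0.012,0],[0.149,0.014,0],[0.149,0.014,0]], "dr": [[0,0,0],[0,0,0],[0,0,0],[0,0,0],[0,0,0],[0,0,0],[0,0,0]], "jaw": [0,0,0,0,0,0,0]}}

```text
time: 9.47
tool_pos: [0.6497, 0.124, 0.1529]
tool_rot: [3.139, 0.0, 1.665]
contact_force: [-0.8, -0.7, -1.7]
opening: 0.0098
grip_force: 25.0
```

Call:
{"api": "apply_moves", "payload": {"delta_pos": [[0,0,-0.01],[0,0,-0.02],[0,0,-0.02],[0,0,-0.02]], "dr": [[0,0,0],[0,0,0],[0,0,0],[0,0,0]], "jaw": [0,0,0,0]}}

```text
time: 9.8
tool_pos: [0.6476, 0.1237, 0.1437]
tool_rot: [-3.141, -0.0, 1.665]
contact_force: [0.3, -0.3, -1.0]
opening: 0.0096
grip_force: 25.0
```

Call:
{"api": "apply_moves", "payload": {"delta_pos": [[0,0,-0.004],[0,0,-0.005],[0,0,-0.005],[0,0,-0.005],[0,0,-0.005]], "dr": [[0,0,0],[0,0,0],[0,0,0],[0,0,0],[0,0,0]], "jaw": [0,0,0.24,0.24,0.24]}}

```text
time: 10.22
tool_pos: [0.6485, 0.1237, 0.1423]
tool_rot: [3.141, 0.0, 1.665]
contact_force: [0.9, -0.3, -0.3]
opening: 0.0214
grip_force: 0.0
```

Call:
{"api": "apply_moves", "payload": {"delta_pos": [[0,0,0.03],[0,0,0.08],[0,0,0.15],[0,0,0.2],[0,0,0.2]], "dr": [[0,0,0],[0,0,0],[0,0,0],[0,0,0],[0,0,0]], "jaw": [0.24,0.24,0.24,0.24,0.24]}}

```text
time: 10.63
tool_pos: [0.6504, 0.1239, 0.2276]
tool_rot: [3.132, 0.0, 1.665]
contact_force: [0.7, -0.4, 0.6]
opening: 0.0218
grip_force: 0.0
```

Call:
{"api": "apply_moves", "payload": {"delta_pos": [[-0.1,0.1,0],[-0.2,0.2,0],[-0.3,0.3,0],[-0.4,0.4,0],[-0.41,0.48,0],[-0.41,0.49,0],[-0.41,0.49,0]], "dr": [[0,0,-0.2],[0,0,-0.4],[0,0,-0.5],[0,0,-0.5],[0,0,-0.5],[0,0,-0.5],[0,0,-0.5]], "jaw": [0.24,0.24,0.24,0.24,0.24,0.3,0.3]}}

```text
time: 11.22
tool_pos: [0.4805, 0.3244, 0.222]
tool_rot: [-3.14, -0.002, 1.42]
contact_force: [-0.6, 0.0, 0.9]
opening: 0.0269
grip_force: 0.0
```

```bash
python3 - <<'E'
from h import *
p=telemetry.observe(); print(p['tool_pos'],p['tool_rot'])
a=eyes.read_camera('side')[:,:,::-1]; b=eyes.read_camera('wrist')[:,:,::-1];
cv2.imwrite('pics/side5.png',a);cv2.imwrite('pics/wrist5.png',b)
cv2.imwrite('pics/v5.png',np.hstack([cv2.resize(a[90:210,200:320],(384,384),interpolation=cv2.INTER_CUBIC),b[:,80:490]]))
E
```

```text
[0.48051928 0.32444178 0.22195195] [-3.14007812e+00 -1.81608585e-03  1.41964874e+00]
```

View pics/v5.png

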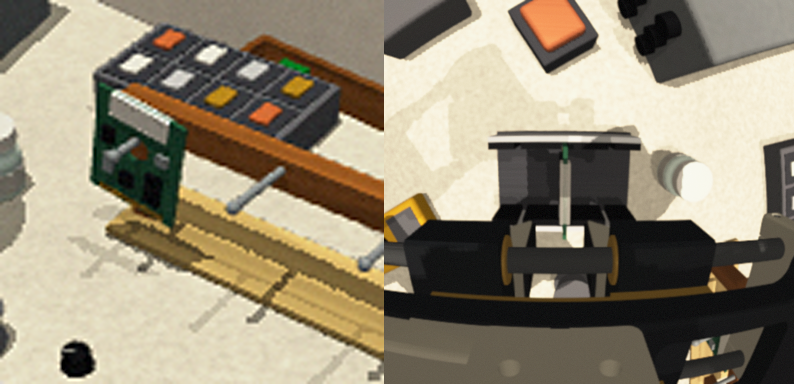

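Board A hangs on its peg (crop (145,140)), and board B sits between the fingers' lines in the wrist view. Now board B.

Call:
{"api": "apply_moves", "payload": {"delta_pos": [[0.014,-0.006,-0.1],[0.014,-0.006,-0.2],[0.014,-0.006,-0.27],[0.014,-0.006,-0.31],[0.014,-0.006,-0.335],[0.014,-0.006,-0.335],[0.014,-0.006,-0.335],[0.014,-0.006,-0.335]], "dr": [[0,0,0],[0,0,0],[0,0,0],[0,0,0],[0,0,0],[0,0,0],[0,0,0],[0,0,0]], "jaw": [0.3,0.3,0.3,0.3,0.3,0.3,0.3,0.3]}}

```text
time: 11.98
tool_pos: [0.4912, 0.3172, 0.0893]
tool_rot: [3.139, -0.001, 1.414]
contact_force: [-1.1, -0.6, 0.8]
opening: 0.0275
grip_force: 0.0
```

Call:
{"api": "apply_moves", "payload": {"delta_pos": [[0,0,0],[0,0,0],[0,0,0],[0,0,0],[0,0,0],[0,0,0]], "dr": [[0,0,0],[0,0,0],[0,0,0],[0,0,0],[0,0,0],[0,0,0]], "jaw": [0,0,0,0,0,0], "force": 25}}

```text
time: 12.48
tool_pos: [0.4885, 0.3178, 0.0889]
tool_rot: [-3.139, -0.0, 1.415]
contact_force: [-5.8, 0.9, 7.5]
opening: 0.0101
grip_force: 25.0
```

Call:
{"api": "apply_moves", "payload": {"delta_pos": [[0,0,0.04],[0,0,0.08],[0,0,0.13],[0,0,0.18],[0,0,0.23],[0,0,0.27],[0,0,0.27]], "dr": [[0,0,0],[0,0,0],[0,0,0],[0,0,0],[0,0,0],[0,0,0],[0,0,0]], "jaw": [0,0,0,0,0,0,0]}}

```text
time: 13.07
tool_pos: [0.4914, 0.3182, 0.1998]
tool_rot: [3.136, -0.004, 1.415]
contact_force: [1.3, -1.2, -0.6]
opening: 0.0099
grip_force: 25.0
```

Call:
{"api": "apply_moves", "payload": {"delta_pos": [[0.025,-0.06,0],[0.05,-0.12,0],[0.075,-0.18,0],[0.1,-0.24,0],[0.125,-0.3,0],[0.15,-0.36,0],[0.16,-0.42,0],[0.17,-0.46,0]], "dr": [[0,0,0.07],[0,0,0.15],[0,0,0.23],[0,0,0.31],[0,0,0.39],[0,0,0.47],[0,0,0.5],[0,0,0.5]], "jaw": [0,0,0,0,0,0,0,0]}}

```text
time: 13.73
tool_pos: [0.5578, 0.1311, 0.1946]
tool_rot: [-3.14, 0.001, 1.665]
contact_force: [0.0, 0.0, -1.8]
opening: 0.0103
grip_force: 25.0
```

Call:
{"api": "apply_moves", "payload": {"delta_pos": [[0.02,-0.06,0],[0.04,-0.12,0],[0.06,-0.18,0],[0.08,-0.24,-0.03],[0.09,-0.3,-0.07],[0.097,-0.35,-0.11],[0.097,-0.35,-0.115],[0.097,-0.35,-0.115]], "dr": [[0,0,0],[0,0,0],[0,0,0],[0,0,0],[0,0,0],[0,0,0],[0,0,0],[0,0,0]], "jaw": [0,0,0,0,0,0,0,0]}}

```text
time: 14.4
tool_pos: [0.5955, -0.0075, 0.1476]
tool_rot: [-3.137, -0.001, 1.663]
contact_force: [-1.0, -0.0, -0.6]
opening: 0.0101
grip_force: 25.0
```

```bash
cat > eye.py <<'E'
from h import *
a=eyes.read_camera('side')[:,:,::-1]; p=telemetry.observe(); P=p['tool_pos']; print(P,p['tool_rot'])
cv2.imwrite('pics/side6.png',a)
n=np.array([.9956,.0939,0]); t=np.array([-.0939,.9956,0]); tip=np.array([.626,.001,.131])
S=a.astype(int); u,v=proj('side',P-[0,0,.02]).astype(int); m=np.zeros(S.shape[:2],bool); m[v-7:v+8,u-7:u+8]=1; print(u,v)
for c in blobs(S,(S.min(2)>100)&m,8):
    o,w=ray('side',c[0]); e=o+w*((P-n*.002-o)@n)/(w@n); print('eye',c[0],c[1],e,'lat',(e-P)@t,'z',e[2]-P[2],'ahead',(tip-e)@n,'side',(tip-e)@t)
cv2.imwrite('pics/v6.png',cv2.resize(a[90:190,220:340],None,fx=5,fy=5,interpolation=cv2.INTER_CUBIC))
E
python3 eye.py
```

```text
[ 0.59612277 -0.00659749  0.14885817] [-3.13969988e+00 -8.45373828e-04  1.66395149e+00]
267 162
eye [272.14285714 158.14285714] 14 [ 0.59554449 -0.02176612  0.14917163] lat -0.015047581735299877 z 0.0003134583290481663 ahead 0.032459247256472666 side 0.019806174917183044
```

View pics/v6.png

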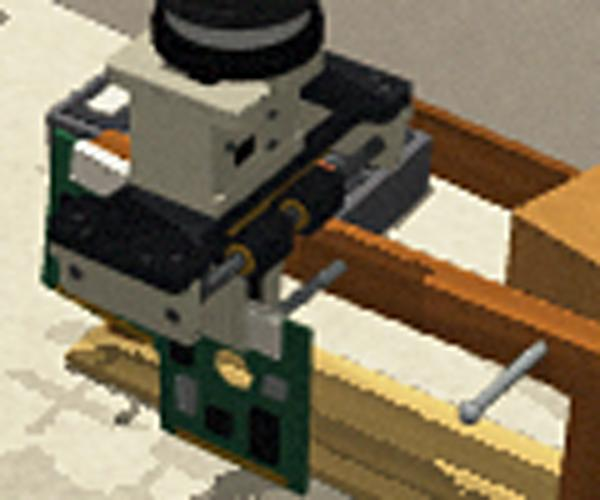

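The eye, with tan showing through it, is at crop (236,368), i.e. side px (267.2,163.6). My mask picked up the bar instead.

```bash
python3 - <<'E'
from h import *
n=np.array([.9956,.0939,0]); t=np.array([-.0939,.9956,0]); tip=np.array([.626,.001,.131]); P=np.array([.5961,-.0066,.1489])
for uv in [(267.2,163.6),(220+162/5,90+430/5),(220+310/5,90+491/5)]:
    o,w=ray('side',uv); e=o+w*((P-n*.002-o)@n)/(w@n); print(e,'lat',(e-P)@t,'z',e[2]-P[2],'ahead',(tip-e)@n,'side',(tip-e)@t)
E
```

```text
[ 0.59413886 -0.00710649  0.12528872] lat -0.00032011021657030284 z -0.023611281199376916 ahead 0.03248215314000005 side 0.005079060216570301
[0.58965643 0.04041965 0.06112887] lat 0.04741781587425565 z -0.08777112660156625 ahead 0.032482153140000115 side -0.042658865874255644
[ 0.59840905 -0.05238235  0.06674132] lat -0.045797723682911476 z -0.08215867777213523 ahead 0.03248215313999997 side 0.050556673682911474
```

Call:
{"api": "apply_moves", "payload": {"delta_pos": [[-0.001,0.011,0.009],[-0.001,0.011,0.009],[-0.001,0.011,0.009],[-0.001,0.011,0.009]], "dr": [[0,0,0],[0,0,0],[0,0,0],[0,0,0]], "jaw": [0,0,0,0]}}

```text
time: 14.78
tool_pos: [0.5965, -0.0014, 0.1543]
tool_rot: [3.14, 0.0, 1.666]
contact_force: [0.1, 0.7, -1.7]
opening: 0.0098
grip_force: 25.0
```

```bash
sed -i 's/S.min(2)>100/S[:,:,2]>125/' eye.py; python3 eye.py
```

```text
[ 0.59643814 -0.00166528  0.15408434] [3.14057235e+00 2.74420894e-04 1.66585931e+00]
266 159
eye [264.63333333 159.93333333] 30 [0.59415483 0.00124408 0.13253832] lat 0.003110959387948466 z -0.02154601753211438 ahead 0.03168212852315544 side -0.0032332673008642456
```

Call:
{"api": "apply_moves", "payload": {"delta_pos": [[0.001,-0.0075,-0.003],[0.001,-0.0075,-0.003],[0.03,-0.005,-0.003],[0.06,-0.002,-0.003],[0.09,0.001,-0.003],[0.12,0.004,-0.003],[0.162,0.008,-0.003],[0.162,0.008,-0.003]], "dr": [[0,0,0],[0,0,0],[0,0,0],[0,0,0],[0,0,0],[0,0,0],[0,0,0],[0,0,0]], "jaw": [0,0,0,0,0,0,0,0]}}

```text
time: 15.5
tool_pos: [0.6632, 0.0008, 0.1519]
tool_rot: [3.14, 0.0, 1.665]
contact_force: [-1.0, 0.4, -2.3]
opening: 0.0096
grip_force: 25.0
```

Call:
{"api": "apply_moves", "payload": {"delta_pos": [[0,0,-0.01],[0,0,-0.02],[0,0,-0.025],[0,0,-0.027],[0,0,-0.027]], "dr": [[0,0,0],[0,0,0],[0,0,0],[0,0,0],[0,0,0]], "jaw": [0,0,0,0,0]}}

```text
time: 15.92
tool_pos: [0.6606, 0.0009, 0.1416]
tool_rot: [-3.141, -0.0, 1.665]
contact_force: [-0.0, -0.5, -0.5]
opening: 0.0097
grip_force: 25.0
```

Call:
{"api": "apply_moves", "payload": {"delta_pos": [[0,0,0],[0,0,0],[0,0,0],[0,0,0.02],[0,0,0.08],[0,0,0.15],[0,0,0.2],[0,0,0.2]], "dr": [[0,0,0],[0,0,0],[0,0,0],[0,0,0],[0,0,0],[0,0,0],[0,0,0],[0,0,0]], "jaw": [0.24,0.24,0.24,0.24,0.24,0.24,0.24,0.24]}}

```text
time: 16.58
tool_pos: [0.6633, 0.0007, 0.2278]
tool_rot: [3.132, 0.002, 1.665]
contact_force: [0.7, -0.2, 1.3]
opening: 0.0219
grip_force: 0.0
```

Call:
{"api": "apply_moves", "payload": {"delta_pos": [[-0.1,0.04,0],[-0.2,0.08,0],[-0.3,0.12,0],[-0.4,0.16,0],[-0.5,0.16,0],[-0.56,0.16,0],[-0.56,0.16,0],[-0.56,0.16,0]], "dr": [[0,0,0.1],[0,0,0.2],[0,0,0.3],[0,0,0.35],[0,0,0.35],[0,0,0.35],[0,0,0.35],[0,0,0.35]], "jaw": [0.24,0.24,0.24,0.5,0.5,0.5,0.5,0.5]}}

```text
time: 17.25
tool_pos: [0.4365, 0.0651, 0.2223]
tool_rot: [3.14, 0.0, 1.84]
contact_force: [0.4, -0.8, 0.5]
opening: 0.0452
grip_force: 0.0
```

```bash
python3 - <<'E'
from h import *
p=telemetry.observe(); print(p['tool_pos'],p['tool_rot'])
a=eyes.read_camera('side')[:,:,::-1]; w=eyes.read_camera('wrist')[:,:,::-1]; b=eyes.read_camera('top')[:,:,::-1]
cv2.imwrite('pics/side7.png',a);cv2.imwrite('pics/wrist7.png',w);cv2.imwrite('pics/top7.png',b)
cv2.imwrite('pics/v7.png',np.vstack([np.hstack([a[90:270,170:420],b[90:270,160:410]]),w[90:330,6:506]]))
E
```

```text
[0.43647925 0.06509361 0.22226372] [3.14001999e+00 4.78267537e-04 1.84023561e+00]
```

View pics/v7.png

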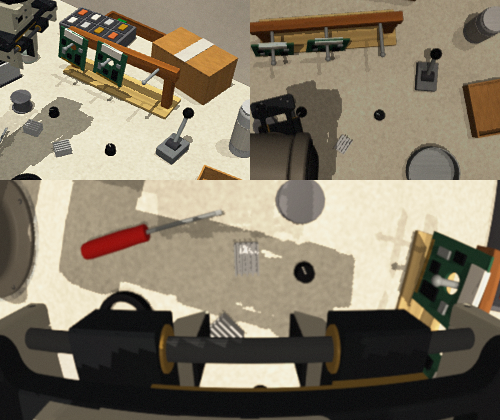

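Both boards now hang on pegs (side crop (73,50) and (110,70); top crop (270,47) and (325,43)). In the wrist view sinks appear near full-frame px (252,167) and (233,235), with a knob at (310,182).

```bash
cat > items.py <<'E'
from h import *
import sys
np.set_printoptions(precision=3,suppress=True)
p=telemetry.observe()
for n,uv,z in [('wrist',(252,167),.022),('wrist',(233,235),.022),('wrist',(310,182),.018)]:
    print(uv,onz(n,uv,z,p))
def sinks(n,im,pose=None):
    T=im.astype(int)
    for k in blobs(T,(T.max(2)<55)&(T.max(2)-T.min(2)<15),30): pass
T=cv2.imread('pics/side7.png').astype(int)
print('tip',onz('side',proj('side',[.435,.067,.022]),.022),proj('side',[.435,.067,.022]),proj('side',[.434,-.035,.022]),proj('side',[.511,.069,.012]),proj('side',[.506,-.124,.012]))
E
python3 items.py
```

```text
(252, 167) [0.431 0.071 0.022]
(233, 235) [ 0.431 -0.021  0.022]
(310, 182) [0.507 0.072 0.018]
tip [0.435 0.067 0.022] [203.888 213.828] [232.742 233.825] [224.815 200.405] [280.291 237.633]
```

Call:
{"api": "apply_moves", "payload": {"delta_pos": [[-0.007,0.01,-0.1],[-0.007,0.01,-0.2],[-0.007,0.01,-0.3],[-0.007,0.01,-0.38],[-0.007,0.01,-0.45],[-0.007,0.01,-0.51],[-0.007,0.01,-0.542],[-0.007,0.01,-0.542]], "dr": [[0,0,0],[0,0,0],[0,0,0],[0,0,0],[0,0,0],[0,0,0],[0,0,0],[0,0,0]], "jaw": [0.55,0.55,0.55,0.55,0.55,0.55,0.55,0.55]}}

```text
time: 18.07
tool_pos: [0.4339, 0.0687, 0.0019]
tool_rot: [-3.137, -0.001, 1.839]
contact_force: [-0.3, 0.7, -0.6]
opening: 0.0509
grip_force: 0.0
```

Call:
{"api": "apply_moves", "payload": {"delta_pos": [[0,0,0],[0,0,0],[0,0,0],[0,0,0],[0,0,0],[0,0,0.05],[0,0,0.15],[0,0,0.25]], "dr": [[0,0,0],[0,0,0],[0,0,0],[0,0,0],[0,0,0],[0,0,0],[0,0,0],[0,0,0]], "jaw": [0,0,0,0,0,0,0,0], "force": 20}}

```text
time: 18.73
tool_pos: [0.4331, 0.0689, 0.1055]
tool_rot: [-3.139, -0.001, 1.84]
contact_force: [1.2, 0.7, 0.2]
opening: 0.0299
grip_force: 20.0
```

Call:
{"api": "apply_moves", "payload": {"delta_pos": [[0.03,-0.09,0.1],[0.06,-0.18,0.1],[0.09,-0.27,0.1],[0.11,-0.36,0.1],[0.125,-0.45,0.1],[0.125,-0.55,0.1],[0.125,-0.55,0.1]], "dr": [[0,0,0],[0,0,0],[0,0,0],[0,0,0],[0,0,0],[0,0,0],[0,0,0]], "jaw": [0,0,0,0,0,0,0]}}

```text
time: 19.32
tool_pos: [0.4848, -0.1575, 0.1453]
tool_rot: [3.14, 0.004, 1.835]
contact_force: [-0.1, -0.6, 0.6]
opening: 0.0294
grip_force: 20.0
```

Call:
{"api": "apply_moves", "payload": {"delta_pos": [[0.03,-0.09,0],[0.06,-0.18,0],[0.09,-0.27,0],[0.11,-0.36,0],[0.125,-0.45,0],[0.125,-0.55,0],[0.125,-0.55,0]], "dr": [[0,0,0],[0,0,0],[0,0,0],[0,0,0],[0,0,0],[0,0,0],[0,0,0]], "jaw": [0,0,0,0,0,0,0]}}

```text
time: 19.9
tool_pos: [0.5335, -0.3776, 0.1445]
tool_rot: [-3.141, 0.004, 1.835]
contact_force: [-0.8, 1.4, -0.2]
opening: 0.0298
grip_force: 20.0
```

Call:
{"api": "apply_moves", "payload": {"delta_pos": [[0,0,-0.1],[0,0,-0.2],[0,0,-0.28],[0,0,-0.32],[0,0,-0.32],[0,0,-0.32],[0,0,-0.32],[0,0,-0.32]], "dr": [[0,0,0],[0,0,0],[0,0,0],[0,0,0],[0,0,0],[0,0,0],[0,0,0],[0,0,0]], "jaw": [0,0,0,0,0,0.45,0.45,0.45]}}

```text
time: 20.57
tool_pos: [0.5355, -0.3718, 0.0192]
tool_rot: [3.139, 0.003, 1.84]
contact_force: [-1.0, 0.1, -0.4]
opening: 0.0405
grip_force: 0.0
```

Call:
{"api": "apply_moves", "payload": {"delta_pos": [[0,0,0.1],[0,0,0.2],[0,0,0.3],[0,0,0.4],[-0.05,0.1,0.4],[-0.1,0.2,0.4],[-0.1,0.3,0.4],[-0.1,0.36,0.4]], "dr": [[0,0,0],[0,0,0],[0,0,0],[0,0,0],[0,0,0.2],[0,0,0.4],[0,0,0.6],[0,0,0.74]], "jaw": [0.5,0.5,0.5,0.5,0.5,0.5,0.5,0.5]}}

```text
time: 21.23
tool_pos: [0.4932, -0.2245, 0.1791]
tool_rot: [3.14, 0.002, 2.214]
contact_force: [0.9, 0.8, -0.3]
opening: 0.046
grip_force: 0.0
```

Call:
{"api": "apply_moves", "payload": {"delta_pos": [[-0.05,0.1,0.05],[-0.1,0.2,0.1],[-0.12,0.3,0.1],[-0.14,0.4,0.1],[-0.15,0.49,0.1],[-0.15,0.5,0.1],[-0.15,0.5,0.1]], "dr": [[0,0,0.2],[0,0,0.4],[0,0,0.6],[0,0,0.73],[0,0,0.73],[0,0,0.73],[0,0,0.73]], "jaw": [0.5,0.5,0.5,0.5,0.5,0.5,0.5]}}

```text
time: 21.82
tool_pos: [0.4342, -0.0248, 0.2186]
tool_rot: [3.14, 0.003, 2.579]
contact_force: [0.7, -0.6, -0.5]
opening: 0.0457
grip_force: 0.0
```

```bash
cat > look.py <<'E'
from h import *
import sys
np.set_printoptions(precision=3,suppress=True)
w=eyes.read_camera('wrist')[:,:,::-1]; p=telemetry.observe(); a=eyes.read_camera('side')[:,:,::-1]; b=eyes.read_camera('top')[:,:,::-1]
k=sys.argv[1]; print(p['time'],p['tool_pos'],p['tool_rot'])
for n,i in(('side',a),('top',b),('wrist',w)): cv2.imwrite(f'pics/{n}{k}.png',i)
S=a.astype(int); m=np.zeros(S.shape[:2],bool); m[180:270,190:330]=1
for c in blobs(S,(S.max(2)<32)&m,25): print('side dark',c[0],c[1],onz('side',c[0],.012))
s=((S.max(2)-S.min(2)<12)&(S.mean(2)>60)&m)
for c in blobs(S,cv2.morphologyEx(s.astype(np.uint8),cv2.MORPH_OPEN,np.ones((3,3))),60): print('side grey',c[0],c[1],onz('side',c[0],.013))
cv2.imwrite(f'pics/v{k}.png',np.vstack([np.hstack([a[170:290,170:430],b[150:270,180:440]]),w[60:330,:][:,:][:, :512] if 0 else cv2.resize(w[60:330],(520,274))]))
E
python3 look.py 8
```

```text
21.8667 [ 0.435 -0.026  0.218] [3.141 0.004 2.578]
side dark [223.679 202.321] 81 [0.504 0.066 0.012]
side dark [279.875 239.771] 96 [ 0.5   -0.128  0.012]
side dark [198.698 266.774] 106 [ 0.318 -0.039  0.012]
side grey [194.286 185.924] 119 [0.497 0.172 0.013]
side grey [231.971 238.16 ] 243 [ 0.428 -0.037  0.013]
```

View pics/v8.png

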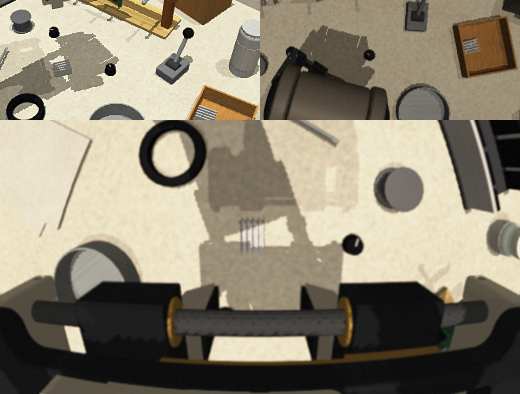

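Sink A lies in the tray (top crop (472,45)). Sink B is unmoved, at wrist px (249,174) and side (232,238). Picking B.

Call:
{"api": "apply_moves", "payload": {"delta_pos": [[-0.003,-0.023,-0.1],[-0.003,-0.023,-0.2],[-0.003,-0.023,-0.3],[-0.003,-0.023,-0.38],[-0.003,-0.023,-0.45],[-0.003,-0.023,-0.51],[-0.003,-0.023,-0.535],[-0.003,-0.023,-0.535]], "dr": [[0,0,0],[0,0,0],[0,0,0],[0,0,0],[0,0,0],[0,0,0],[0,0,0],[0,0,0]], "jaw": [0.55,0.55,0.55,0.55,0.55,0.55,0.55,0.55]}}

```text
time: 22.63
tool_pos: [0.4324, -0.0378, 0.0011]
tool_rot: [-3.14, -0.003, 2.572]
contact_force: [0.3, 0.6, 0.4]
opening: 0.0507
grip_force: 0.0
```

Call:
{"api": "apply_moves", "payload": {"delta_pos": [[0,0,0],[0,0,0],[0,0,0],[0,0,0],[0,0,0],[0,0,0.05],[0,0,0.15],[0,0,0.25]], "dr": [[0,0,0],[0,0,0],[0,0,0],[0,0,0],[0,0,0],[0,0,0],[0,0,0],[0,0,0]], "jaw": [0,0,0,0,0,0,0,0], "force": 20}}

```text
time: 23.3
tool_pos: [0.4319, -0.036, 0.1032]
tool_rot: [-3.141, -0.004, 2.575]
contact_force: [0.8, -0.5, -1.2]
opening: 0.0302
grip_force: 20.0
```

Call:
{"api": "apply_moves", "payload": {"delta_pos": [[0.02,-0.08,0.1],[0.05,-0.16,0.12],[0.08,-0.24,0.12],[0.1,-0.32,0.12],[0.125,-0.4,0.12],[0.125,-0.48,0.12],[0.125,-0.48,0.12]], "dr": [[0,0,-0.2],[0,0,-0.4],[0,0,-0.6],[0,0,-0.74],[0,0,-0.74],[0,0,-0.74],[0,0,-0.74]], "jaw": [0,0,0,0,0,0,0]}}

```text
time: 23.88
tool_pos: [0.4835, -0.2336, 0.1507]
tool_rot: [-3.141, 0.003, 2.201]
contact_force: [-0.3, -0.5, -0.2]
opening: 0.03
grip_force: 20.0
```

Call:
{"api": "apply_moves", "payload": {"delta_pos": [[0.03,-0.08,0],[0.06,-0.16,0],[0.09,-0.24,0],[0.11,-0.32,0],[0.127,-0.4,0],[0.127,-0.485,0],[0.127,-0.485,0],[0.127,-0.485,0]], "dr": [[0,0,-0.2],[0,0,-0.4],[0,0,-0.6],[0,0,-0.73],[0,0,-0.73],[0,0,-0.73],[0,0,-0.73],[0,0,-0.73]], "jaw": [0,0,0,0,0,0,0,0]}}

```text
time: 24.55
tool_pos: [0.5332, -0.4233, 0.1497]
tool_rot: [-3.141, -0.001, 1.838]
contact_force: [0.4, 0.5, -0.7]
opening: 0.0299
grip_force: 20.0
```

Call:
{"api": "apply_moves", "payload": {"delta_pos": [[0,0,-0.1],[0,0,-0.2],[0,0,-0.28],[0,0,-0.325],[0,0,-0.325],[0,0,-0.325],[0,0,-0.325],[0,0,-0.325]], "dr": [[0,0,0],[0,0,0],[0,0,0],[0,0,0],[0,0,0],[0,0,0],[0,0,0],[0,0,0]], "jaw": [0,0,0,0,0,0.45,0.45,0.45]}}

```text
time: 25.22
tool_pos: [0.5352, -0.4229, 0.0235]
tool_rot: [3.139, 0.004, 1.84]
contact_force: [0.3, -0.3, 0.3]
opening: 0.0407
grip_force: 0.0
```

Call:
{"api": "apply_moves", "payload": {"delta_pos": [[0,0,0.1],[0,0,0.2],[0,0,0.3],[0,0,0.4],[-0.02,0.1,0.45],[-0.04,0.2,0.48],[-0.06,0.3,0.48],[-0.06,0.3,0.48]], "dr": [[0,0,0],[0,0,0],[0,0,0],[0,0,0],[0,0,0],[0,0,0],[0,0,0],[0,0,0]], "jaw": [0.45,0.45,0.45,0.45,0.5,0.5,0.5,0.5]}}

```text
time: 25.88
tool_pos: [0.509, -0.2963, 0.2161]
tool_rot: [3.139, -0.0, 1.843]
contact_force: [1.1, -0.5, -0.6]
opening: 0.0459
grip_force: 0.0
```

Call:
{"api": "apply_moves", "payload": {"delta_pos": [[0,0.1,0],[0,0.2,0],[0,0.3,0],[-0.01,0.4,0],[-0.01,0.447,0],[-0.01,0.447,0],[-0.01,0.447,0]], "dr": [[0,0,0],[0,0,0],[0,0,0],[0,0,0],[0,0,0],[0,0,0],[0,0,0]], "jaw": [0.5,0.5,0.5,0.5,0.5,0.5,0.5]}}

```text
time: 26.47
tool_pos: [0.5064, -0.1229, 0.2145]
tool_rot: [3.139, 0.002, 1.842]
contact_force: [0.2, -0.6, 0.3]
opening: 0.0453
grip_force: 0.0
```

```bash
python3 look.py 9; python3 - <<'E'
from h import *
p=telemetry.observe(); W=cv2.imread('pics/wrist9.png').astype(int)
m=np.zeros(W.shape[:2],bool); m[100:225,130:400]=1
for c in blobs(W,(W.max(2)<35)&m,40): print('w',c[0],c[1],onz('wrist',c[0],.012,p))
T=cv2.imread('pics/top9.png').astype(int); m=(T.max(2)<45); m[:190]=0;m[215:]=0;m[:,:195]=0;m[:,310:]=0
for c in blobs(T,m,40): print('top',c[0],c[1],onz('top',c[0],.012))
E
```

```text
26.5167 [ 0.506 -0.124  0.214] [3.139 0.002 1.841]
side dark [223.713 202.262] 80 [0.504 0.066 0.012]
side dark [280.02 239.76] 100 [ 0.5   -0.128  0.012]
side dark [198.667 266.704] 108 [ 0.318 -0.039  0.012]
side grey [194.246 185.89 ] 118 [0.497 0.172 0.013]
w [254.22302158 174.07194245] 278 [ 0.50427626 -0.12638675  0.012     ]
w [152.59116022 222.55248619] 181 [ 0.38979429 -0.22506298  0.012     ]
w [369.79039301 222.68558952] 229 [ 0.67266145 -0.14819647  0.012     ]
top [274.52216749 199.22167488] 203 [ 0.51945342 -0.08799624  0.012     ]
top [295.44897959 202.48979592] 49 [ 0.51238952 -0.13995454  0.012     ]
top [211.09333333 201.42666667] 75 [0.51083434 0.06932759 0.012     ]
```

Call:
{"api": "apply_moves", "payload": {"delta_pos": [[-0.003,-0.003,-0.1],[-0.003,-0.003,-0.2],[-0.003,-0.003,-0.3],[-0.003,-0.003,-0.38],[-0.003,-0.003,-0.45],[-0.003,-0.003,-0.51],[-0.003,-0.003,-0.525],[-0.003,-0.003,-0.525]], "dr": [[0,0,0],[0,0,0],[0,0,0],[0,0,0],[0,0,0],[0,0,0],[0,0,0],[0,0,0]], "jaw": [0.5,0.5,0.5,0.5,0.5,0.5,0.5,0.5]}}

```text
time: 27.28
tool_pos: [0.5038, -0.1256, 0.0018]
tool_rot: [-3.139, -0.002, 1.838]
contact_force: [-0.2, -0.0, 0.1]
opening: 0.0456
grip_force: 0.0
```

Call:
{"api": "apply_moves", "payload": {"delta_pos": [[0,0,0],[0,0,0],[0,0,0],[0,0,0],[0,0,0],[0,0,0.05],[0,0,0.15],[0,0,0.25]], "dr": [[0,0,0],[0,0,0],[0,0,0],[0,0,0],[0,0,0],[0,0,0],[0,0,0],[0,0,0]], "jaw": [0,0,0,0,0,0,0,0], "force": 20}}

```text
time: 27.95
tool_pos: [0.5035, -0.1242, 0.1029]
tool_rot: [-3.139, -0.002, 1.84]
contact_force: [2.0, -0.7, 0.1]
opening: 0.0253
grip_force: 20.0
```

Call:
{"api": "apply_moves", "payload": {"delta_pos": [[-0.06,-0.06,0.04],[-0.12,-0.12,0.04],[-0.18,-0.2,0.04],[-0.24,-0.28,0.04],[-0.32,-0.36,0.04],[-0.32,-0.36,0.04],[-0.32,-0.36,0.04]], "dr": [[0,0,0],[0,0,0],[0,0,0],[0,0,0],[0,0,0],[0,0,0],[0,0,0]], "jaw": [0,0,0,0,0,0,0]}}

```text
time: 28.53
tool_pos: [0.3753, -0.2703, 0.119]
tool_rot: [3.141, 0.0, 1.835]
contact_force: [0.6, -0.0, -0.6]
opening: 0.0253
grip_force: 20.0
```

Call:
{"api": "apply_moves", "payload": {"delta_pos": [[0,0,-0.1],[0,0,-0.2],[0,0,-0.25],[0,0,-0.25],[0,0,-0.25],[0,0,-0.25],[0,0,-0.25]], "dr": [[0,0,0],[0,0,0],[0,0,0],[0,0,0],[0,0,0],[0,0,0],[0,0,0]], "jaw": [0,0,0,0,0.4,0.4,0.4]}}

```text
time: 29.12
tool_pos: [0.378, -0.2692, 0.0204]
tool_rot: [3.14, 0.003, 1.841]
contact_force: [0.6, -0.5, -0.3]
opening: 0.0362
grip_force: 0.0
```

Call:
{"api": "apply_moves", "payload": {"delta_pos": [[0,0,0.1],[0,0,0.2],[0,0.0,0.3],[0,0,0.4],[0.08,0.1,0.48],[0.16,0.2,0.48],[0.2,0.3,0.48],[0.2,0.35,0.48]], "dr": [[0,0,0],[0,0,0],[0,0,0],[0,0,0.2],[0,0,0.4],[0,0,0.6],[0,0,0.8],[0,0,0.9]], "jaw": [0.4,0.4,0.4,0.4,0.4,0.45,0.45,0.45]}}

```text
time: 29.78
tool_pos: [0.4579, -0.1314, 0.2135]
tool_rot: [3.139, 0.006, 2.294]
contact_force: [0.3, 0.8, -0.9]
opening: 0.0413
grip_force: 0.0
```

Call:
{"api": "apply_moves", "payload": {"delta_pos": [[0.06,0.1,0],[0.1,0.2,0],[0.13,0.3,0],[0.14,0.4,0],[0.14,0.48,0],[0.14,0.48,0],[0.14,0.48,0]], "dr": [[0,0,0.2],[0,0,0.4],[0,0,0.6],[0,0,0.8],[0,0,0.9],[0,0,0.9],[0,0,0.9]], "jaw": [0.5,0.5,0.5,0.5,0.5,0.5,0.5]}}

```text
time: 30.37
tool_pos: [0.5117, 0.0618, 0.2122]
tool_rot: [3.141, 0.002, 2.744]
contact_force: [-0.4, -0.8, 0.1]
opening: 0.0459
grip_force: 0.0
```

```bash
python3 look.py 10; python3 - <<'E'
from h import *
p=telemetry.observe(); W=cv2.imread('pics/wrist10.png').astype(int)
m=np.zeros(W.shape[:2],bool); m[100:225,130:400]=1
for c in blobs(W,(W.max(2)<35)&m,40): print('w',c[0],c[1],onz('wrist',c[0],.012,p))
E
```

```text
30.4167 [0.512 0.06  0.212] [3.141 0.002 2.741]
side dark [223.554 202.277] 83 [0.504 0.067 0.012]
side dark [198.596 266.808] 104 [ 0.317 -0.039  0.012]
side grey [194.214 185.855] 117 [0.497 0.172 0.013]
w [260.625   168.71875] 256 [0.50765104 0.06651365 0.012     ]
w [151.46710526 222.84868421] 152 [ 0.51652521 -0.09527183  0.012     ]
w [369.30901288 222.6695279 ] 233 [0.63150293 0.17372874 0.012     ]
```

View pics/v10.png

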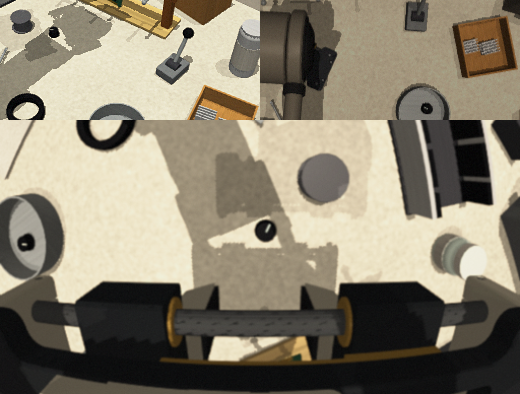

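The knob is in the tin (top crop (427,108)), both sinks are in the tray (crop (470–490,45)), and the remaining knob is unmoved at wrist px (261,169).

Call:
{"api": "apply_moves", "payload": {"delta_pos": [[-0.008,0.02,-0.1],[-0.008,0.02,-0.2],[-0.008,0.02,-0.3],[-0.008,0.02,-0.38],[-0.008,0.02,-0.45],[-0.008,0.02,-0.5],[-0.008,0.02,-0.52],[-0.008,0.02,-0.52]], "dr": [[0,0,0],[0,0,0],[0,0,0],[0,0,0],[0,0,0],[0,0,0],[0,0,0],[0,0,0]], "jaw": [0.5,0.5,0.5,0.5,0.5,0.5,0.5,0.5]}}

```text
time: 31.18
tool_pos: [0.5078, 0.0664, 0.0018]
tool_rot: [-3.141, -0.002, 2.737]
contact_force: [0.5, 0.0, -0.3]
opening: 0.0463
grip_force: 0.0
```

Call:
{"api": "apply_moves", "payload": {"delta_pos": [[0,0,0],[0,0,0],[0,0,0],[0,0,0],[0,0,0],[0,0,0.05],[0,0,0.15],[0,0,0.25]], "dr": [[0,0,0],[0,0,0],[0,0,0],[0,0,0],[0,0,0],[0,0,0],[0,0,0],[0,0,0]], "jaw": [0,0,0,0,0,0,0,0], "force": 20}}

```text
time: 31.85
tool_pos: [0.5072, 0.0679, 0.1029]
tool_rot: [-3.14, -0.004, 2.74]
contact_force: [1.4, 0.7, -0.1]
opening: 0.0254
grip_force: 20.0
```

Call:
{"api": "apply_moves", "payload": {"delta_pos": [[-0.06,-0.08,0.04],[-0.11,-0.16,0.04],[-0.14,-0.24,0.04],[-0.16,-0.32,0.04],[-0.165,-0.37,0.04],[-0.165,-0.37,0.04]], "dr": [[0,0,-0.2],[0,0,-0.4],[0,0,-0.6],[0,0,-0.8],[0,0,-0.9],[0,0,-0.9]], "jaw": [0,0,0,0,0,0]}}

```text
time: 32.35
tool_pos: [0.4422, -0.0833, 0.1191]
tool_rot: [3.142, 0.002, 2.284]
contact_force: [1.0, -0.3, 0.4]
opening: 0.0254
grip_force: 20.0
```

Call:
{"api": "apply_moves", "payload": {"delta_pos": [[-0.06,-0.08,0],[-0.11,-0.16,0],[-0.14,-0.24,0],[-0.16,-0.32,0],[-0.163,-0.36,0],[-0.163,-0.36,0],[-0.163,-0.36,0]], "dr": [[0,0,-0.2],[0,0,-0.4],[0,0,-0.6],[0,0,-0.8],[0,0,-0.9],[0,0,-0.9],[0,0,-0.9]], "jaw": [0,0,0,0,0,0,0]}}

```text
time: 32.93
tool_pos: [0.3773, -0.224, 0.1185]
tool_rot: [3.141, -0.001, 1.84]
contact_force: [-1.0, 0.2, 0.6]
opening: 0.0255
grip_force: 20.0
```

Call:
{"api": "apply_moves", "payload": {"delta_pos": [[0,0,-0.1],[0,0,-0.2],[0,0,-0.25],[0,0,-0.25],[0,0,-0.25],[0,0,-0.25],[0,0,-0.25]], "dr": [[0,0,0],[0,0,0],[0,0,0],[0,0,0],[0,0,0],[0,0,0],[0,0,0]], "jaw": [0,0,0,0,0.4,0.4,0.4]}}

```text
time: 33.52
tool_pos: [0.3716, -0.2235, 0.0165]
tool_rot: [-3.13, -0.005, 1.847]
contact_force: [-31.0, -28.4, -14.4]
opening: 0.0354
grip_force: 19.8
```

Call:
{"api": "apply_moves", "payload": {"delta_pos": [[0,0,0.1],[0,0,0.2],[0,0,0.3],[0,0,0.4],[0,-0.1,0.5],[0,-0.2,0.55],[0,-0.25,0.55],[0,-0.25,0.55]], "dr": [[0,0,0],[0,0,0],[0,0,0],[0,0,0],[0,0,0],[0,0,0],[0,0,0],[0,0,0]], "jaw": [0.4,0.4,0.4,0.4,0.4,0.4,0.4,0.4]}}

```text
time: 34.18
tool_pos: [0.3789, -0.3282, 0.2412]
tool_rot: [3.139, 0.007, 1.841]
contact_force: [-1.9, -0.5, -0.3]
opening: 0.0368
grip_force: 0.0
```

```bash
python3 look.py 11; python3 - <<'E'
import cv2,numpy as np
a=cv2.imread('pics/side11.png');b=cv2.imread('pics/top11.png')
cv2.imwrite('pics/final.png',np.hstack([a[60:384,80:480],b[60:384,60:460]]))
E
```

```text
34.2333 [ 0.378 -0.325  0.239] [3.14  0.002 1.841]
side dark [322.414 185.624] 157 [ 0.725 -0.092  0.012]
side dark [301.714 224.929] 28 [ 0.573 -0.138  0.012]
side dark [308.39  251.384] 172 [ 0.516 -0.201  0.012]
side dark [198.698 266.774] 106 [ 0.318 -0.039  0.012]
side grey [194.205 186.098] 122 [0.496 0.171 0.013]
```

View pics/final.png

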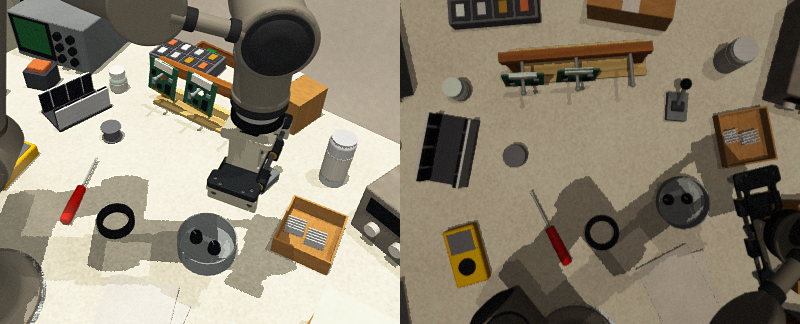

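Both boards hang on pegs (top (523,77), (577,73)), both knobs are in the tin, both sinks in the tray, the lever is still off (685,85), and the reel and jar haven't moved. Handing in.

```bash
python3 -c "
from cell import job; print(job.hand_in())"
```

```text
the job is handed in; nothing more can be done
None
```

I've handed the job in after about 34 s of robot time: lever fully off before any board was pulled, both boards on pegs, both knobs in the tin, both heat sinks in the tray, reel and jar untouched; opening the fingers over the tin for the second knob pressed its wall with about 44 N, and no verdict came back.

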